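# Lay the photo scale against the soil slab

## Task

Get the soil slab with the blue edge ready for its photograph: lay the black-and-white banded scale flat on the bench with one long edge flush against the slab's blue long side, about centred along it, and let go. Set the scale down rather than dropping it, and leave the slab and the plain steel rule where they are.

Things in the scene. Friction and masses are not known exactly. Their poses are not given: they have to be found in the camera images.
- scale_mid (a point): Black-and-white banded photo scale, loose, 0.1-0.2 kg, flat on the bench: bar 200 mm long (x), 50 wide (y), 8 thick, with an orange grip block upright in its middle, 20 mm along x, 30 along y, top 48 mm above the bench. Point: on the middle axis, 24 mm above the underside; z up. Fingers closing along x on the block stay within the bar's width, clear of what it is laid against.
- slab_edge (a point): Middle of the blue long side (plain vertical face, blue on top too) of the soil slab, 20 mm above the bench. Slab: loose, 1.4 kg banded brown block lying flat, 220 mm long (y, along the blue side), 90 wide, 40 high. x points level from the blue side into the slab, so -x is free bench, roughly towards the robot; z up. The slab with a yellow edge is not meant.
- rule_mid (a point): Plain steel rule, a loose bystander, not to be used: same shape, size, grip and axes as the banded scale, but bare steel with a black grip. Point: on its middle axis, 24 mm above its underside.
Mind the look-alikes: they are no part of the job. Leave any turquoise look-alike of the part that bears scale_mid alone.

How it is judged:
By the outcome, as a careful person would: the job done as asked, in the order asked, and still so for the second after the job is handed in, with the robot touching nothing.
It also fails if it takes over 32 s, if anything falls off the work surface, if the arm or the gripper's body presses on something with over 40 N, if the wrist force passes 120 N, or if a joint passes its speed limit or range.

## Robot

A 6-joint arm with a two-finger parallel gripper is mounted at the origin on the work surface. World frame = base frame: x ahead of the robot, y to its left, z up, the work surface at z = 0. Lengths are in m, angles in degrees, forces in N, time in s.
With the tool pointing down it reaches from about 0.225 to 0.875 m from the base axis. Payload 3.4 kg.
Tool frame: the origin (TCP) lies midway between the tips of the shut fingers; the grasp point (between the pads) lies 19 mm behind it; z points along the fingers, y is the direction in which the jaws open and shut (so a half turn about z gives the same grasp; the last joint's range is limited). The gripper opens to 85 mm and grips with 20 to 120 N. Pads are 22 mm wide; open, the fingers measure 114 mm over their backs; the gripper's body (76 mm by 85 mm) begins 54 mm behind the grasp point. The pads swing forward as they close: fully open they stand 13 mm farther back than shut.
Start: joints at [58.614, 15.808, 86.224, -0, 77.962, -6.933], TCP at [0.238, 0.523, 0.208] pointing down, gripper open.
Joint ranges: [-165.64, 165.64], [-43.16, 119.46], [12.63, 154.43], [-67.54, 247.53], [6.08, 155.33], [-154.97, 154.97]. Speed limits (degrees/s): [147.25, 147.25, 180, 180, 180, 180].

## Interface

Orientations are given as [roll, pitch, yaw] about the fixed x, y, z axes, in that order (R = Rz(yaw) Ry(pitch) Rx(roll)).
In Python, from station import * gives the robot as it stands. Calls block until the motion is done:
- move_ptp(position, orientation): joint-space move of the TCP to a pose.
- line_to(position, attitude=None, speed=0.15): straight line of the TCP; attitude=None keeps the orientation; speed is the mean speed in m/s.
- move_j(angles): joint-space move.
- ungrasp() and close_gripper(f_grip=None): open the fingers fully, or close them until they stop; f_grip is the grip in N (None keeps the last).
- sleep(seconds).
- solve_ik(position, orientation): joint angles nearest the present ones, or None.
- sense(): the state.
- snapshot(name): name is "scene" or "top" or "wrist"; returns a dict with "frame" (420x560x3 uint8, red, green, blue), "fovy" (degrees; the focal length in pixels is half the picture's height over the tangent of half this angle, whatever the lens; pixels are square), "cx", "cy" (the principal point, pixels), "eye" and "orientation" of the camera in the world; the wrist camera has in their place "T_tool_cam" (4x4, takes a point from camera to tool coordinates, whose origin is the TCP and whose axes are the flange's). Camera axes: x right, y down, z forward; pixel columns grow to the right and rows downward; lengths in m; the calibration is good to about 2 mm. The wrist camera is an equidistant fisheye: a pixel r from the principal point sees the ray r / f radians off the axis. A picture is of the moment at which its call begins: read the wrist's pose just before it. There is no depth.
A pose or a line that the arm cannot do raises Unreachable and nothing moves.
- sign_off(): hands the job in, once; it reports no verdict.
Trained networks look in a picture, given as the dict that the camera call returned (one of the last four; its "shot" number tells which), for a name from the list of things; names that differ only in an ending like _2 or _b are one class to them, and where a whole thing is asked for, a point or a joint stands for the part that bears it (a point fixed in the world has none). Each returns a list of dicts, best first, with "p" (0 to 1); they miss things now and then, are a little off and sometimes report something else, mostly with a low value. They report only what shows in the picture. A call takes as long as a camera call. They do not tell look-alikes from the thing itself.
- search_frame(picture, target): "location" ([x, y, z] in m, in world coordinates, good to about 4 mm: the middle of the surface that is visible of it).
The state is a dict: "clock": time; "qpos": joint angles; "qvel": joint speeds; "tau": joint torques, N m; "tool_pos": TCP position; "orientation": TCP orientation; "ft_force": force on the tool from outside, world axes, zero at the start; "torque": the same for the moment, N m; "opening": finger opening in m.
Only numpy, scipy, OpenCV 4.12 (cv2) and the standard library are available. Lean on these libraries where they do the work, as an engineer would, in place of code of your own. Each camera call takes 0.05 s, during which the arm holds its last target.

## Working session

There is one attempt and no reset: what is moved stays moved. The work goes in short steps, each a Python script; the robot and the scene stay as the last script left them, time stands still between calls to the robot, and variables do not carry over. Pictures are saved under pics/ and viewed, and the job is handed in when it is done.

```bash
mkdir -p pics; ls
python3 - <<'E'
from station import *
import cv2
for n in ("scene","top"):
    p=snapshot(n); cv2.imwrite(f"pics/{n}0.png",p["frame"][:,:,::-1])
    print(n,{k:v for k,v in p.items() if k!="frame"})
    for t in ("scale_mid","slab_edge","rule_mid"):
        print(t,search_frame(p,t))
print(sense()["clock"])
E
```

```text
pics
scene {'fovy': 45.02974890004892, 'cx': 284.11200323302927, 'cy': 211.63841507407764, 'eye': array([ 0.9694939 , -0.38595623,  0.83221786]), 'orientation': array([-136.5914808 ,    0.73482276,   47.76975075]), 'shot': 1}
scale_mid [{'location': [0.5134, 0.3506, 0.0055], 'p': 0.89}, {'location': [0.3552, -0.0313, 0.0098], 'p': 0.83}, {'location': [0.2715, 0.3772, 0.0102], 'p': 0.62}]
slab_edge [{'location': [0.6365, -0.1334, 0.0449], 'p': 0.96}]
rule_mid [{'location': [0.5622, 0.1994, 0.0122], 'p': 0.64}]
top {'fovy': 45.68252944969521, 'cx': 281.52397182066204, 'cy': 207.7143465322113, 'eye': array([0.22084727, 0.07427567, 1.07007365]), 'orientation': array([-169.0428316 ,    2.13542965,  -90.08357969]), 'shot': 2}
scale_mid [{'location': [0.5002, 0.3532, 0.0078], 'p': 0.85}, {'location': [0.341, -0.0253, 0.012], 'p': 0.82}, {'location': [0.2583, 0.377, 0.0055], 'p': 0.7}]
slab_edge [{'location': [0.628, -0.1247, 0.0403], 'p': 0.63}]
rule_mid [{'location': [0.5415, 0.2019, 0.0091], 'p': 0.7}]
0.4
```

View pics/scene0.png

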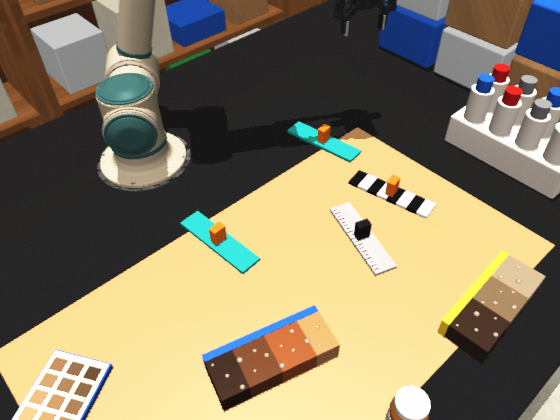

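View pics/top0.png

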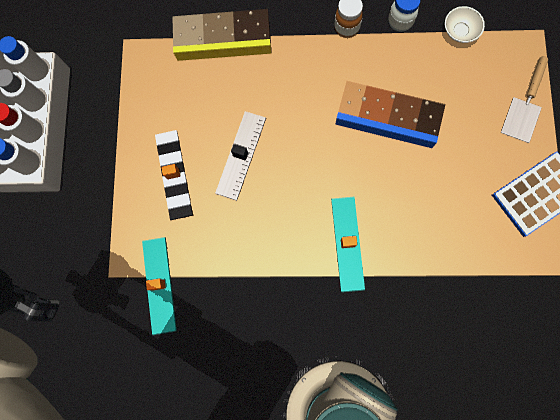

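Candidates for the scale in the top image: banded bar with orange block (173,173); turquoise look-alikes (347,243) and (157,285); steel rule with black grip (240,152). I choose the banded one. The slab is the blue-edged one at (388,115), not the yellow-edged one at (222,35). The two cameras disagree by about 13 mm in x, so I'll rectify both, then check with the wrist camera.

```bash
cat > h.py <<'E'
import numpy as np, cv2
from scipy.spatial.transform import Rotation as Ro
def rot(o): return Ro.from_euler('xyz',o,degrees=True).as_matrix()
def campose(p,st=None):
    if 'T_tool_cam' in p:
        T=np.eye(4);T[:3,:3]=rot(st['orientation']);T[:3,3]=st['tool_pos'];T=T@np.array(p['T_tool_cam']);return T[:3,:3],T[:3,3]
    return rot(p['orientation']),np.array(p['eye'])
def project(P,p,st=None):
    R,e=campose(p,st); c=(np.asarray(P,float)-e)@R
    f=p['frame'].shape[0]/2/np.tan(np.radians(p['fovy']/2))
    if 'T_tool_cam' in p:
        rr=np.linalg.norm(c[...,:2],axis=-1);th=np.arctan2(rr,c[...,2]);s=f*th/np.maximum(rr,1e-9)
        return np.stack([p['cx']+s*c[...,0],p['cy']+s*c[...,1]],-1)
    return np.stack([p['cx']+f*c[...,0]/c[...,2],p['cy']+f*c[...,1]/c[...,2]],-1)
def rectify(p,x0,x1,y0,y1,z,res=0.001,st=None):
    # image: rows = x from x1 down to x0, cols = y from y1 (left) to y0
    xs=np.arange(x1,x0,-res); ys=np.arange(y1,y0,-res)
    X,Y=np.meshgrid(xs,ys,indexing='ij')
    uv=project(np.stack([X,Y,np.full_like(X,z)],-1),p,st).astype(np.float32)
    return cv2.remap(p['frame'],uv[...,0],uv[...,1],cv2.INTER_LINEAR)
E
python3 - <<'E'
from station import *
from h import *
o=[]
P={n:snapshot(n) for n in("top","scene")}
for z,b in ((0.008,(0.38,0.62,0.23,0.47)),(0.04,(0.52,0.76,-0.26,-0.02))):
    o.append(np.hstack([cv2.resize(rectify(P[n],*b,z,0.001),None,fx=1.6,fy=1.2) if 0 else cv2.resize(rectify(P[n],*b,z,0.001)[:240,:240],(300,300)) for n in P]))
img=np.vstack(o)
for k in range(0,600,50): img[k,::4]=255; img[::4,k]=255   # 40 mm grid
cv2.imwrite("pics/rect1.png",img[:,:,::-1])
E
```

```text
(no output)
```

View pics/rect1.png

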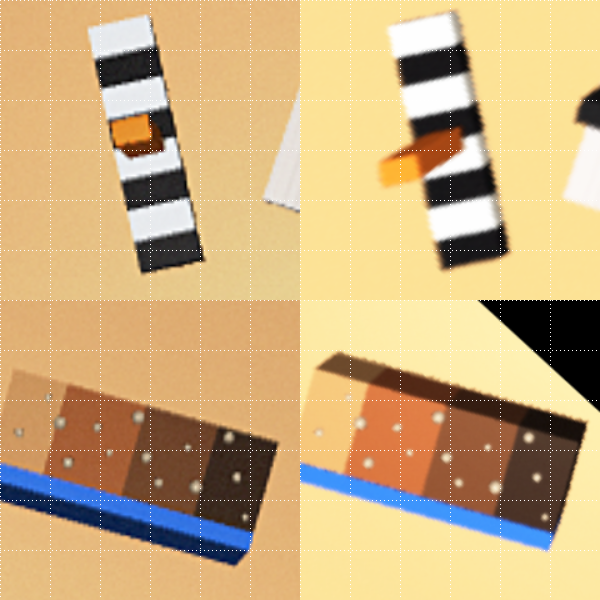

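The crop confirms the choice: a black-and-white banded bar with an orange grip at (0.505, 0.352), yaw about 12°. The cameras agree to about 3 mm. Next I'll hover over it and refine with the wrist camera.

Run:
```python
from station import *
from h import *
for y in (102.4,-77.6): print(y,solve_ik([.505,.352,.17],[180,0,y]))
for y in (163.9,-16.1): print(y,solve_ik([.59,-.12,.1],[180,0,y]))
print(sense()['orientation'])
yaw=-77.6
q=solve_ik([.505,.352,.17],[180,0,yaw])
if abs(q[5])>140: yaw=102.4
print(yaw)
move_ptp([.505,.352,.17],[180,0,yaw])
st=sense(); p=snapshot("wrist"); 
cv2.imwrite("pics/w1.png",p["frame"][:,:,::-1])
a=cv2.resize(rectify(p,.39,.62,.235,.465,.008,st=st),None,fx=2,fy=2)
b=cv2.resize(rectify(p,.45,.56,.297,.407,.048,st=st),(330,330))
b=np.vstack([b,np.zeros((a.shape[0]-b.shape[0],330,3),np.uint8)])
cv2.imwrite("pics/w1r.png",np.hstack([a,b])[:,:,::-1])
print(st['clock'],sense()['clock'],st['tool_pos'],st['orientation'],st['opening'],st['qpos'])
```

```text
102.4 [ 2.84043158e+01  2.05503166e+01  8.46252914e+01 -2.54444375e-14
  7.48243920e+01  1.60043158e+01]
-77.6 None
163.9 [-18.11559572  22.47256358  92.21854569   0.          65.30889073
 -92.01559572]
-16.1 [-1.81155957e+01  2.24725636e+01  9.22185457e+01 -2.54444375e-14
  6.53088907e+01  8.79844043e+01]
[-1.79999803e+02 -7.98631249e-04  1.55544204e+02]Traceback (most recent call last):
  File "<stdin>", line 8, in <module>
TypeError: 'NoneType' object is not subscriptable
```

Run:
```python
from station import *
from h import *
move_ptp([.505,.352,.17],[180,0,102.4])
st=sense(); p=snapshot("wrist"); 
cv2.imwrite("pics/w1.png",p["frame"][:,:,::-1])
a=cv2.resize(rectify(p,.39,.62,.235,.465,.008,st=st),None,fx=2,fy=2)
b=cv2.resize(rectify(p,.45,.56,.297,.407,.048,st=st),(330,330))
b=np.vstack([b,np.zeros((a.shape[0]-b.shape[0],330,3),np.uint8)])
cv2.imwrite("pics/w1r.png",np.hstack([a,b])[:,:,::-1])
print(st['clock'],st['tool_pos'],st['orientation'],st['opening'],st['qpos'])
```

```text
1.7167 [0.50419021 0.35291856 0.170254  ] [-1.79992078e+02 -5.35921460e-02  1.02475227e+02] 0.08549376308287888 [2.84820607e+01 2.05220358e+01 8.46323348e+01 5.56353121e-02
 7.48384728e+01 1.59922826e+01]
```

View pics/w1r.png

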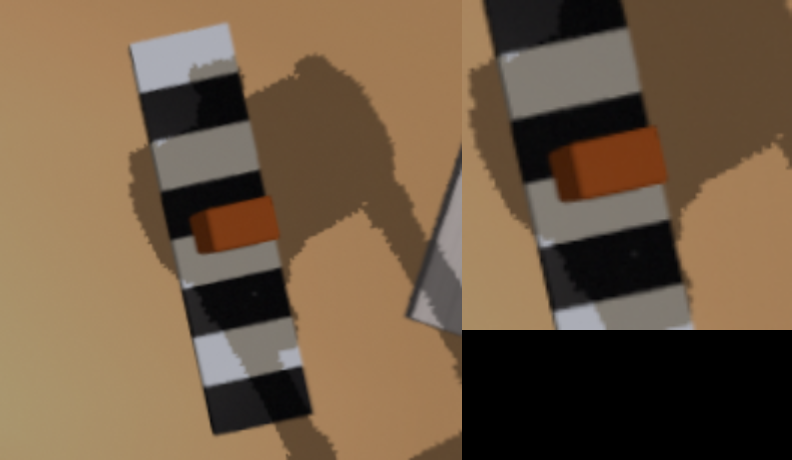

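View pics/w1.png

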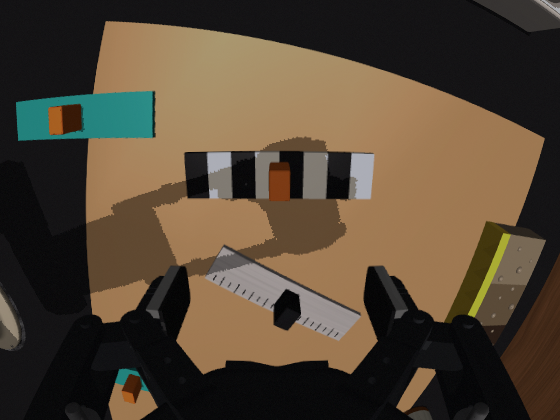

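Wrist view: the scale centre is (0.5057, 0.3547), yaw 12.1°, and the block at pixel (280,181) is concentric with the bar. Now a close look at the slab before grasping, while the gripper is empty.

Run:
```python
from station import *
from h import *
move_ptp([.56,-.11,.22],[180,0,-16])
sleep(.2)
st=sense(); p=snapshot("wrist"); 
cv2.imwrite("pics/w2.png",p["frame"][:,:,::-1])
b=(.52,.76,-.27,.03)
a=cv2.resize(rectify(p,*b,.04,st=st),None,fx=2,fy=2)
print(st['clock'],st['tool_pos'],st['orientation'])
t=snapshot("top"); s=snapshot("scene")
a=cv2.resize(a,(600,480))
cv2.imwrite("pics/w2r.png",a[:,:,::-1])
# blue-top lower edge at z=.04 from each camera: fit
for n,pp,ss in(("w",p,st),("t",t,None),("s",s,None)):
    r=rectify(pp,*b,.04,res=.0005,st=ss); 
    h=cv2.cvtColor(r,cv2.COLOR_RGB2HSV); m=((h[...,0]>100)&(h[...,0]<125)&(h[...,1]>120)&(h[...,2]>(60 if n!="t" else 150))).astype(np.uint8)
    nn,l,sx,c=cv2.connectedComponentsWithStats(m); i=1+np.argmax(sx[1:,4]); ys,xs=np.where(l==i)
    rc=cv2.boxPoints(cv2.minAreaRect(np.stack([xs,ys],1).astype(np.float32)))
    W=np.stack([b[1]-.0005*rc[:,1],b[3]-.0005*rc[:,0]],1); print(n,W.round(4).tolist())
```

```text
3.675 [ 0.56014191 -0.10911902  0.2198924 ] [-1.79989148e+02  1.22600075e-02 -1.59129487e+01]
w [[0.6177999973297119, -0.006599999964237213], [0.6319000124931335, -0.010499999858438969], [0.573199987411499, -0.2231999933719635], [0.5590999722480774, -0.21930000185966492]]
t [[0.6189000010490417, -0.006800000090152025], [0.6323999762535095, -0.010499999858438969], [0.6162999868392944, -0.06920000165700912], [0.6028000116348267, -0.06549999862909317]]
s [[0.6186000108718872, -0.007300000172108412], [0.6331999897956848, -0.01140000019222498], [0.574400007724762, -0.22310000658035278], [0.5597000122070312, -0.21899999678134918]]
```

View pics/w2r.png

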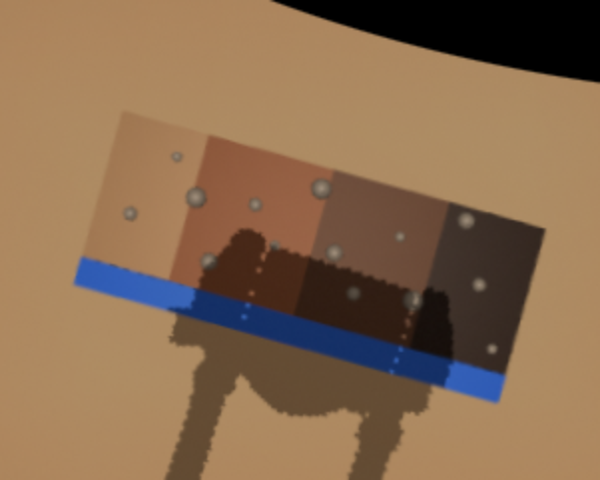

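View pics/w2.png

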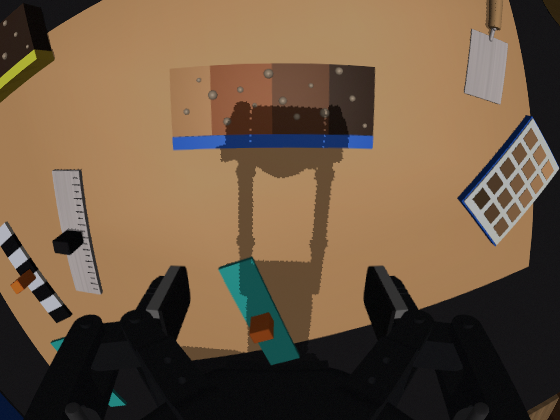

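The slab's blue edge fits well in both views: mid (0.5889, -0.1130), slab yaw -15.5°, length 220 mm. Flush scale centre is then (0.5648, -0.1063). Now the grasp.

Run:
```python
from station import *
from h import *
move_ptp([.5057,.3548,.12],[180,0,102.1])
line_to([.5057,.3548,.016],speed=.12)
sleep(.15);s=sense();print(s['clock'],s['tool_pos'],s['orientation'],s['ft_force'])
close_gripper(45)
s=sense();print(s['clock'],s['opening'],s['tool_pos'],s['ft_force'])
line_to([.5057,.3548,.12],speed=.12)
sleep(.1);s=sense();print(s['clock'],s['opening'],s['tool_pos'],s['orientation'],s['ft_force'],s['torque'])
p=snapshot("wrist"); cv2.imwrite("pics/w3.png",p["frame"][:,:,::-1])
```

```text
6.7333 [0.5063528  0.35515359 0.01696247] [ 1.79896156e+02 -3.07192487e-02  1.02099812e+02] [ 0.11913776 -0.23120109  0.47881565]
7.35 0.017935422672120043 [0.50592751 0.35492673 0.01622672] [-0.23606108 -0.28707344  2.20910593]
8.4667 0.01814202806447207 [0.50504577 0.35440932 0.11883552] [-1.79875815e+02  3.89683032e-02  1.02098583e+02] [ 0.3038449   0.69936639 -1.77485562] [-0.02235137  0.01668858  0.03180741]
```

View pics/w3.png

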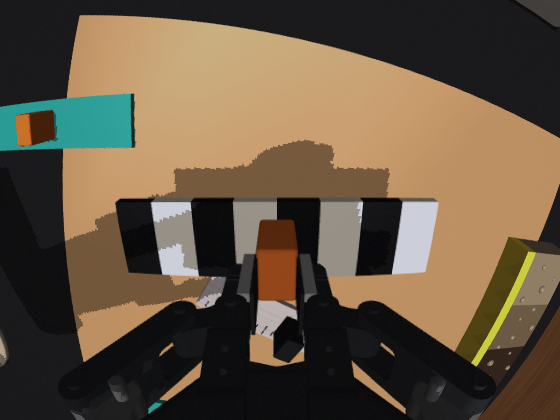

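Held cleanly and level (bar edge at row 200 on both ends). Now carry it over, lower it 14 mm short of the slab, and check before closing the gap.

Run:
```python
from station import *
from h import *
n=np.array([.9636,-.2672,0]); C=np.array([.5648,-.1063,0])
o=[180,0,164.5]
a=C-.016*n
move_ptp(a+[0,0,.10],o)
line_to(a+[0,0,.0195],speed=.12)
sleep(.3);s=sense();print(s['clock'],s['opening'],s['tool_pos'],s['orientation'],s['ft_force'],s['torque'])
print('gap est',-(s['tool_pos']-C)@n)
t=snapshot("top"); c=snapshot("scene")
b=(.48,.66,-.24,.02)
im=[cv2.resize(rectify(q,*b,.008),(520,300) if 0 else (433,300)) for q in (t,c)]
i2=[cv2.resize(rectify(q,*b,.04),(433,300)) for q in (t,c)]
I=np.vstack([np.hstack(im),np.hstack(i2)])[:,:,::-1]
cv2.imwrite("pics/p1.png",cv2.resize(I,(800,554)))
```

```text
11.325 0.01868268453567025 [ 0.5497424  -0.10215222  0.0201183 ] [-1.79996278e+02  6.85909080e-02  1.64499499e+02] [-0.81664413  0.18325931 -1.58833234] [-0.0436132   0.06400339 -0.02682007]
gap est 0.015617787504225175
```

View pics/p1.png

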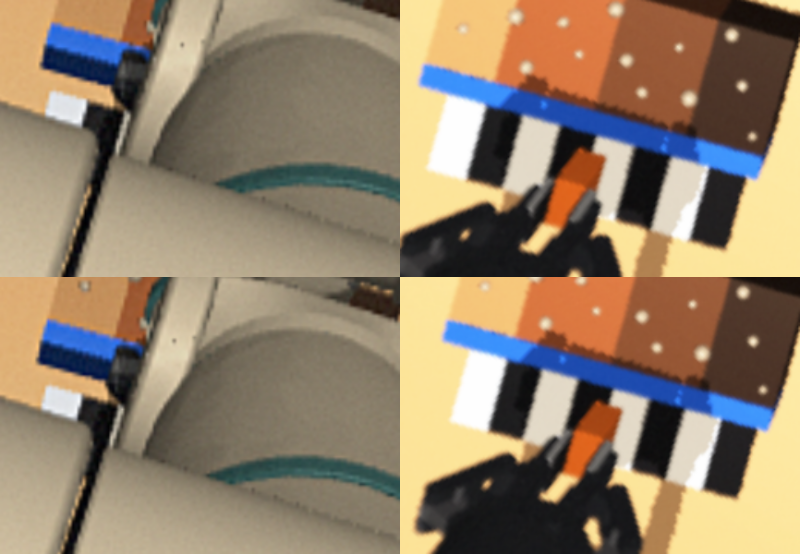

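Parallel and roughly centred (scene camera), with a clear gap. Closing it with force monitoring.

Run:
```python
from station import *
from h import *
n=np.array([.9636,-.2672,0]); C=np.array([.5648,-.1063,0])
line_to(C-.006*n+[0,0,.0175],speed=.05)
sleep(.3); s=sense(); f0=s['ft_force'].copy() if hasattr(s['ft_force'],'copy') else s['ft_force']; f0=np.array(f0); t0=np.array(s['torque']);print(s['clock'],s['tool_pos'],f0)
d=-.006
while d<.006:
    d+=.0005
    line_to(C+d*n+[0,0,.0175],speed=.02); sleep(.08)
    fs=[]
    for _ in range(3): s=sense(); fs.append(s['ft_force']); sleep(.02)
    f=np.mean(fs,0)-f0
    print(round(d,4),round(s['clock'],2),(np.array(s['tool_pos']-C)@n).round(4),(f@n).round(2),f.round(2),(np.array(s['torque'])-t0).round(3),s['tool_pos'][2].round(4))
    if f@n<-2.0 or s['clock']>20: break
```

```text
12.075 [ 0.55883839 -0.10463461  0.01746085] [ 0.28033786 -0.37059876 -0.81787817]
-0.0055 12.44 -0.0055 -0.46 [-0.31  0.6  -0.44] [0.003 0.076 0.103] 0.0175
-0.005 12.82 -0.005 0.39 [ 0.41  0.02 -0.52] [-0.037 -0.022  0.043] 0.0175
-0.0045 13.21 -0.0045 -0.18 [-0.16  0.11 -0.08] [ 0.03  -0.035  0.084] 0.0175
-0.004 13.59 -0.004 -0.66 [-0.59  0.37 -0.56] [-0.035 -0.001  0.027] 0.0175
-0.0035 13.97 -0.0035 -0.11 [-0.13 -0.05 -0.74] [-0.019 -0.016  0.01 ] 0.0175
-0.003 14.36 -0.003 -0.16 [-0.09  0.26 -0.32] [ 0.012 -0.01   0.031] 0.0175
-0.0025 14.74 -0.0025 -0.63 [-0.5   0.56 -0.61] [-0.033  0.035  0.027] 0.0175
-0.002 15.12 -0.002 -0.71 [-0.52  0.79  0.23] [0.014 0.054 0.064] 0.0175
-0.0015 15.51 -0.0015 -0.59 [-0.52  0.31 -0.53] [-0.027  0.015  0.077] 0.0175
-0.001 15.89 -0.001 -0.53 [-0.41  0.5  -0.37] [0.046 0.003 0.03 ] 0.0175
-0.0005 16.27 -0.0005 -0.64 [-0.48  0.66 -0.23] [0.01  0.025 0.017] 0.0175
0.0 16.66 0.0 -0.36 [-0.35  0.09 -0.17] [-0.023  0.061  0.044] 0.0175
0.0005 17.04 0.0005 -0.74 [-0.72  0.2   0.14] [0.013 0.037 0.038] 0.0175
0.001 17.43 0.0008 -1.53 [-1.36  0.82 -0.01] [ 0.052  0.061 -0.055] 0.0175
0.0015 17.81 0.001 -2.7 [-2.48  1.18  0.59] [ 0.104  0.385 -0.085] 0.0174
```

Contact at the expected place (about 0.8 mm past nominal), at 2.7 N. Setting it down and releasing.

Run:
```python
from station import *
from h import *
n=np.array([.9636,-.2672,0]); C=np.array([.5648,-.1063,0])
d=.0013
for z in (.0168,.0163,.0159):
    line_to(C+d*n+[0,0,z],speed=.02); sleep(.08); s=sense(); print(s['clock'],s['tool_pos'],np.round(s['ft_force'],2))
    if s['ft_force'][2]>3: break
ungrasp(); s=sense(); print(s['clock'],s['opening'],np.round(s['ft_force'],2))
line_to(C+d*n+[0,0,.14],speed=.12)
move_ptp([.40,.10,.25],[180,0,164.5]); s=sense(); print(s['clock'],s['qpos'])
t=snapshot("top"); c=snapshot("scene")
for nm,z in(("p2a",.04),("p2b",.008)):
    b=(.48,.68,-.25,.02)
    I=np.hstack([cv2.resize(rectify(q,*b,z),(400,296)) for q in (t,c)])
    cv2.imwrite(f"pics/{nm}.png",I[:,:,::-1])
cv2.imwrite("pics/top2.png",t["frame"][:,:,::-1]); cv2.imwrite("pics/scene2.png",c["frame"][:,:,::-1])
cv2.imwrite("pics/p2.png",np.vstack([cv2.imread("pics/p2a.png"),cv2.imread("pics/p2b.png")]))
```

```text
18.1583 [ 0.56578658 -0.10656479  0.01669073] [-2.22 -0.63  0.14]
18.4917 [ 0.56574132 -0.10663604  0.0163479 ] [-4.23  0.8   1.58]
18.825 [ 0.56569552 -0.10659426  0.0163233 ] [-4.88  1.31  5.23]
19.4833 0.08542176321409158 [0.63 0.27 0.96]
21.775 [ 4.29991823e+00  1.59846103e-01  9.93378237e+01 -3.70536984e-02
  8.05065138e+01 -7.01684324e+01]
```

View pics/p2.png

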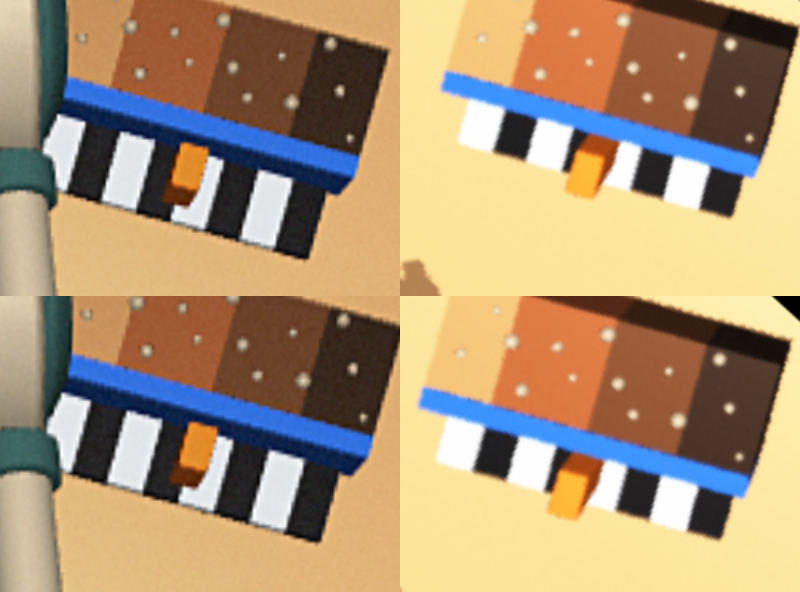

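View pics/top2.png

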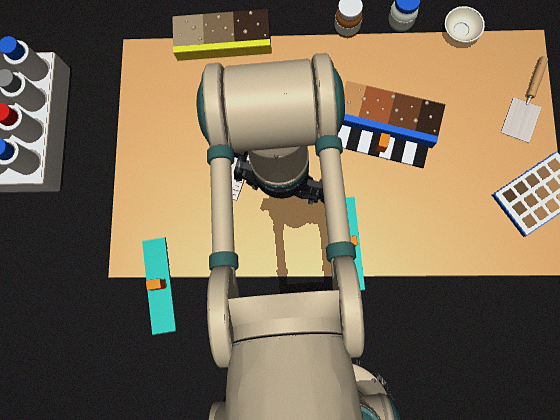

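Released and lying along the blue side. One close wrist check of the gap, and of whether the slab moved.

Run:
```python
from station import *
from h import *
move_ptp([.50,-.09,.2],[180,0,-16]); sleep(.2)
st=sense(); p=snapshot("wrist"); s=snapshot("scene"); print(st['clock'])
b=(.52,.76,-.27,.03)
for n,pp,ss in(("w",p,st),("s",s,None)):
    r=rectify(pp,*b,.04,res=.0005,st=ss); 
    h=cv2.cvtColor(r,cv2.COLOR_RGB2HSV); m=((h[...,0]>100)&(h[...,0]<125)&(h[...,1]>120)&(h[...,2]>60)).astype(np.uint8)
    nn,l,sx,c=cv2.connectedComponentsWithStats(m); i=1+np.argmax(sx[1:,4]); ys,xs=np.where(l==i)
    rc=cv2.boxPoints(cv2.minAreaRect(np.stack([xs,ys],1).astype(np.float32)))
    W=np.stack([b[1]-.0005*rc[:,1],b[3]-.0005*rc[:,0]],1); print(n,W.round(4).tolist())
cv2.imwrite("pics/w4.png",p["frame"][:,:,::-1])
cv2.imwrite("pics/w4r.png",cv2.resize(rectify(p,.50,.65,-.25,.02,.008,res=.0005,st=st),(800,444))[:,:,::-1])
```

```text
24.4167
w [[0.6169000267982483, -0.006300000008195639], [0.6322000026702881, -0.010499999858438969], [0.5734999775886536, -0.2232999950647354], [0.5582000017166138, -0.2190999984741211]]
s [[0.6154999732971191, -0.006599999964237213], [0.6323000192642212, -0.011099999770522118], [0.5745000243186951, -0.22310000658035278], [0.557699978351593, -0.21860000491142273]]
```

View pics/w4r.png

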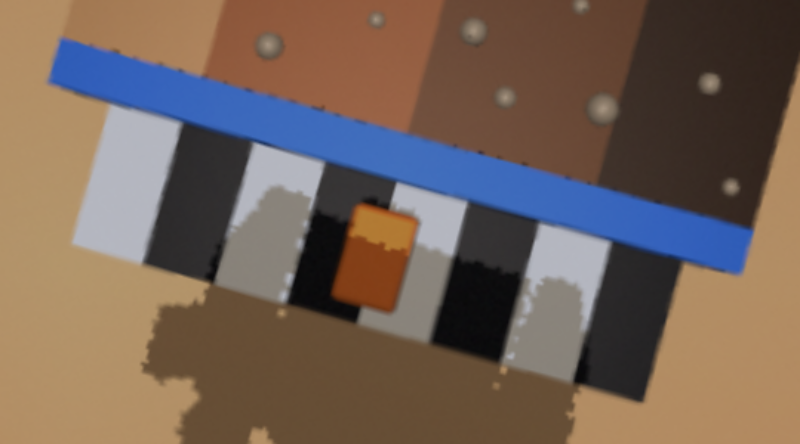

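View pics/w4.png

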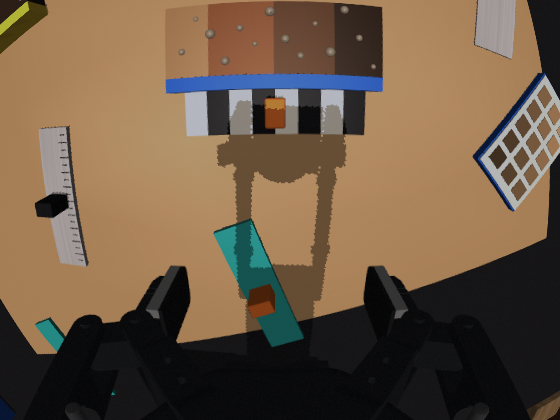

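```bash
python3 -c "
from station import *
print(sense()['clock']); print(sign_off())"
```

```text
24.5167
the job is handed in; nothing more can be done
None
```

The black-and-white banded scale is lying flat on the bench against the slab's blue long side. I handed the job in at 24.5 s of the 32 s allowed. I gripped it by its orange block and moved it up to the slab until I felt about 2.7 N of contact. I then lowered it to the bench, which pressed at about 5 N on both the bench and the slab, and let go.

- **Fit:** in the last wrist picture the scale's free edge is 48.5 and 48.9 mm from the blue face at its two ends. The scale is 50 mm wide, so it is flush and parallel within the 2 mm camera calibration.
- **Centring:** it is within about 1–2 mm of the middle of the blue side.
- **Slab:** three of the four fitted corners of its blue strip moved by 1 mm or less. In the scene camera the front edge came out 2–3 mm nearer the robot while the rear edge stayed put. I put that down to the vertical blue face showing differently with the scale beside it, because the wrist camera's fit agrees within 1 mm.
- **Other things:** the steel rule and the turquoise look-alikes were not touched. I saw nothing out of place, but did not measure their positions again.

The networks' positions from the two fixed cameras disagreed by about 13 mm in x. I used my own fits of the pictures instead, which agreed to 1–3 mm across the cameras.

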